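# Store the calibration of a bench balance

### The arm

A 6-joint arm with a two-finger parallel gripper is mounted at the origin on a cart in front of the work surface, level with it; the furniture and walls round the work are solid. World frame = base frame: x ahead of the robot, y to its left, z up, the work surface at z = 0. Lengths are in m, angles in rad, forces in N, time in s.
With the tool pointing down it reaches from about 0.4 to 0.925 m from the base axis. Payload 3.4 kg.
Tool frame: the origin (TCP) lies at the very end of the fingers, on their centre line; the grasp point (between the pads) lies 19 mm behind it; z points along the fingers, y is the direction in which the jaws open and shut (so a half turn about z gives the same grasp; the last joint's range is limited). The gripper opens to 85 mm and grips with 20 to 120 N. Pads are 22 mm wide; open, the fingers measure 114 mm over their backs; the gripper's body (76 mm by 85 mm) begins 54 mm behind the grasp point. The pads swing forward as they close: fully open they stand 13 mm farther back than shut.
Start: joints at [1.27, 0.307, 1.506, -0, 1.328, -0.073], TCP at [0.129, 0.56, 0.231] pointing down, gripper open.
Joint ranges: [-3.12, 3.12], [-1.05, 2.28], [0.14, 2.33], [-1.42, 4.57], [0.1, 2.73], [-2.68, 2.68]. Speed limits (rad/s): [2.57, 2.57, 3.14, 3.14, 3.14, 3.14].

### API

Orientations are given as a 3x3 rotation matrix whose columns are the frame's x, y, z axes.
In Python, from bench import bot gives the robot as it stands.
- The arm moves only by the tool move_arm, never from a script. Its argument "steps" is a list of rows, each a list of 6 numbers: the shift along the tool's x, y, z in mm, then the turn, a rotation vector about the tool's x, y, z in degrees. In form: [[dx, dy, dz, rx, ry, rz], ...]. A call has 1 to 20 rows; each row is the pose to reach, as a shift and turn from the pose commanded when the call began, along the tool's axes at that moment; what a row does not reach only later rows make up. A row lasts 1/8 s, in which the tool goes at most 62.5 mm and 10.7 degrees, less where a joint would pass 70% of its speed; a pose out of reach is approached as far as the arm can. A call with a gripper value outside its range is refused whole. "jaw" is the closure, from 0 (fully open) to 1 (shut), set as the call begins (left out, the last holds). The fingers move at their own pace and stop on an object; "force" is the grip in N (left out, the last holds). Time passes only in rows, so rows that repeat a pose let the fingers close. It gives the time, the measured TCP pose, the force and the opening at its end, in the units of the state.
- bot.read_state(): the state, without advancing time (a new reading comes with each control period).
- bot.grab_frame(name): name is "scene" or "top" or "wrist"; returns a dict with "image" (400x640x3 uint8, red, green, blue), "fx", "fy", "cx", "cy" (pixels), "k1" (the pictures are not rectified: a ray, as slopes to the right and down, at radius r is drawn at 1 + k1 r^2 times it, then the intrinsics apply), "camera_from_world" (4x4, takes a point from world to camera coordinates). Camera axes: x right, y down, z forward; pixel columns grow to the right and rows downward; lengths in m; the calibration is good to about 2 mm. A picture is of the moment at which its call begins. There is no depth.
- bot.job_done(): hands the job in, once; it reports no verdict.
The state is a dict: "t": time; "joint_positions": joint angles; "joint_velocities": joint speeds; "effort": joint torques, N m; "position": TCP position; "orientation": TCP orientation; "ft_force": force on the tool from outside, world axes, zero at the start; "wrist_torque": the same for the moment, N m; "gripper_width": finger opening in m.
Only numpy, scipy, OpenCV 4.12 (cv2) and the standard library are available. Lean on these libraries where they do the work, as an engineer would, in place of code of your own. Each camera call takes 0.05 s, during which the arm holds its last target. There are 200 camera calls.

### The job

The reference weight already stands on the balance's pan, so store the calibration: push the blue shutter fully open with the fingertips, reach into the well it uncovers and press the sunken orange key down to its stop, holding it there for at least a second. Then let go of the key and push the shutter fully shut again. Do not shift the weight on the pan, and leave the dish, the slide box and the pen beside the balance where they are.

Things in the scene. Friction and masses are not known exactly. Their poses are not given: they have to be found in the camera images.
- balance: white bench balance, grey edges, 220 (x) x 260 (y) x 55 mm high, fixed. Origin: centre of its underside; z up, x from its front (display face, towards the robot) to its back, y to its left seen from the front; turned up to 0.3 rad. Its level top (55 mm up) is the panel. Round steel pan, 104 mm across, centred at x = 42, y = -10 mm, its top 65 mm up
- well_mouth (a point): centre of the mouth of the well, in the balance's panel, at x = -62, y = 45, z = 55 mm in its frame; axes as the balance's. The well is 46 (x) x 48 (y) mm, 27 mm deep, with upright walls; the shutter covers it while shut. Two rails 8 mm high run along y (y = -73 to 93 mm) either side of well and shutter, 60 mm apart in the clear; open ends
- key_top (a point): centre of the top of the orange calibration key in the middle of the well, 30 (x) x 32 (y) mm; unpressed it lies 16 mm below the panel
- cal_key (a joint): travel of the orange key in m: 0 = up, 0.005 = down at its stop. A spring pushes it back up: about 1 N to start it, 4 N at the stop
- shutter (a joint): travel of the blue shutter in m: 0 = shut over the well, 0.070 = fully open, slid to the balance's -y (right); starts up to 15 mm ajar. It stays where left; friction about 2 N. A flat block, 58 (x) x 80 (y) mm, its underside just over the panel, its top 12.5 mm above it, sliding between the rails; centred on the well when shut. Push its end faces
- shutter_left_end (a point): middle of the shutter's left (+y) end face, 6.5 mm above the panel: push here towards -y to open; it moves with the shutter
- shutter_right_end (a point): middle of the shutter's right (-y) end face, 6.5 mm above the panel: push here towards +y to shut; it moves with the shutter
- ref_weight: loose brass reference weight with a knob on top, 30 mm across and 44 mm high, about 0.2 kg, standing on the pan. Origin: centre of its underside. Not to be moved
- petri_2: loose petri dish, 90 mm across and 15 mm high, on the bench to the left of the balance; origin: centre of its underside. Bystander
- slide_box: loose clear slide box, 50 x 87 x 19 mm, on the bench to the right of the balance; origin: centre of its underside. Bystander
- pen_2: loose white marker pen with a blue cap, 135 mm long and 16 mm thick, lying on the bench in front of the balance; origin: its middle, underside. Bystander

How it is judged:
By the outcome, as a careful person would: the job done as asked, in the order asked, and still so for the second after the job is handed in, with the robot touching nothing.
It also fails if it takes over 48 s, if anything falls off the work surface, if the arm or the gripper's body presses on something with over 40 N, if the wrist force passes 120 N, or if a joint passes its speed limit or range.

## Working session

There is one attempt and no reset: what is moved stays moved. The work goes in short steps, Python scripts to look and compute and a tool call to move; the robot and the scene stay as the last step left them, time stands still between calls to the robot, and variables do not carry over. Pictures are saved under pics/ and viewed, about 8 in all and at most 12, crops included, and the job is handed in when it is done.

Besides the shell and the picture viewer there is one more tool, called after ">>>" as name([rows], argument=value, ...), one row to a line, values as JSON. move_arm: Moves the arm, as the interface text tells. Its arguments: {"type":"object","properties":{"steps":{"type":"array"},"jaw":{"type":"number"},"force":{"type":"number"}},"required":["steps"]}

```bash
mkdir -p pics; ls
python3 - <<'E'
from bench import bot
import cv2
for n in ["top","scene"]:
    f=bot.grab_frame(n); cv2.imwrite(f"pics/{n}0.png",f["image"][:,:,::-1])
    print(n,f["fx"],f["fy"],f["cx"],f["cy"],f["k1"],f["camera_from_world"].round(4).tolist())
s=bot.read_state(); print(s)
E
```

```text
pics
top 517.031169676461 517.031169676461 325.3530290165778 204.15413187922752 -0.06324156762592553 [[-0.0262, -0.9996, -0.0085, 0.1465], [-0.9923, 0.0271, -0.1208, 0.5813], [0.1209, 0.0052, -0.9926, 0.9777], [0.0, 0.0, 0.0, 1.0]]
scene 431.67806734521946 431.67806734521946 321.2641417944709 206.2982600359919 -0.12027530061802631 [[0.4339, -0.9009, -0.012, -0.1227], [-0.6268, -0.2923, -0.7223, 0.4349], [0.6472, 0.3209, -0.6915, 0.492], [0.0, 0.0, 0.0, 1.0]]
{'t': 0.1, 'joint_positions': array([ 1.27050816e+00,  3.07518857e-01,  1.50753308e+00,  1.19438009e-05,
        1.32839358e+00, -7.35138283e-02]), 'joint_velocities': array([-0.00114864, -0.00143115, -0.00375429,  0.0002629 , -0.00053303,
       -0.00084208]), 'effort': array([-6.02611253e-04, -4.58527350e+01, -2.52610552e+01, -2.57636621e-04,
        5.73018246e-03,  3.14548959e-05]), 'position': array([0.12912495, 0.55968087, 0.23046496]), 'orientation': array([[-9.74396018e-01,  2.24837913e-01, -5.59144508e-04],
       [ 2.24838559e-01,  9.74394428e-01, -1.76652084e-03],
       [ 1.47646434e-04, -1.84700812e-03, -9.99998283e-01]]), 'ft_force': array([-0.09960797,  0.04498816, -0.27116888]), 'wrist_torque': array([ 0.02266238, -0.00555633, -0.02206901]), 'gripper_width': 0.08569302801960427}
```

View pics/top0.png

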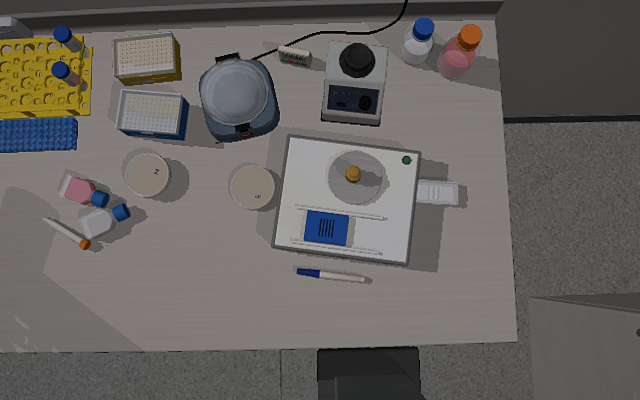

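View pics/scene0.png

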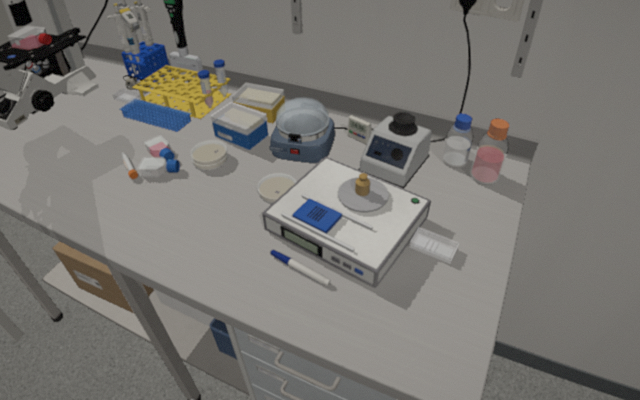

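The top picture shows the balance (panel corners near (289,136), (421,150), (407,264), (273,249)), the blue shutter near (327,228), the weight near (353,174), the dish to the left, the slide box to the right and the pen in front. The scene picture agrees. I'll enlarge the balance next.

Run:
```python
import cv2
im=cv2.imread("pics/top0.png")
c=cv2.resize(im[130:275,265:430],None,fx=4.8,fy=4.0,interpolation=cv2.INTER_CUBIC)
c=cv2.resize(im[130:272,265:430],None,fx=4,fy=4,interpolation=cv2.INTER_CUBIC)
cv2.imwrite("pics/crop0.png",c)
```

```text
(no output)
```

View pics/crop0.png

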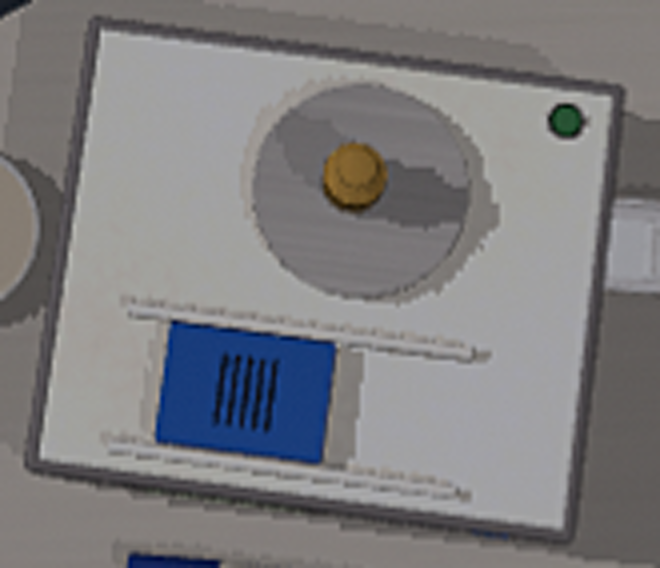

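Crop shows panel outer corners at crop px (94,18), (623,88), (573,540), (28,465), pan centre (362,191), shutter top corners (172,320), (337,342), (323,464), (156,441), rails clear. Fitting the pose.

```bash
cat > h.py <<'E'
import numpy as np, cv2
from scipy.optimize import least_squares
def proj(f,P):
    C=f["camera_from_world"]; p=np.atleast_2d(P)@C[:3,:3].T+C[:3,3]
    s=p[:,:2]/p[:,2:]; s=s*(1+f["k1"]*(s**2).sum(1,keepdims=True))
    return s*[f["fx"],f["fy"]]+[f["cx"],f["cy"]]
def B(q,P):
    c,s=np.cos(q[2]),np.sin(q[2]); P=np.atleast_2d(P)
    return np.c_[P[:,0]*c-P[:,1]*s+q[0],P[:,0]*s+P[:,1]*c+q[1],P[:,2]]
E
python3 - <<'E'
from h import *
from bench import bot
f=bot.grab_frame("top")
px=lambda a:(np.array(a)+.5)/4-.5+[265,130]
obs=px([(94,18),(623,88),(573,540),(28,465),(362,191),(172,320),(337,342),(323,464),(156,441)])
def model(q):
    d=-q[3]
    return np.array([(.11,.13,.055),(.11,-.13,.055),(-.11,-.13,.055),(-.11,.13,.055),(.042,-.01,.065)]+
     [(-.062+a*.029,.045+d+b*.04,.0675) for a,b in [(1,1),(1,-1),(-1,-1),(-1,1)]])
r=least_squares(lambda q:(proj(f,B(q,model(q)))-obs).ravel(),[.5,.1,0,0],loss='soft_l1')
q=r.x; print(q); print((proj(f,B(q,model(q)))-obs).round(2).tolist())
d=q[3]
for n,p in dict(left=(-.062,.085-d,.0615),right=(-.062,.005-d,.0615),right_open=(-.062,-.065,.0615),key=(-.062,.045,.039)).items(): print(n,B(q,p).round(4))
# weight: knob top z=.065+.044
w=px([(356,163)]); 
g=least_squares(lambda p:(proj(f,[[p[0],p[1],.109]])-w).ravel(),[q[0],q[1]]).x; print("weight",g)
s=bot.read_state(); R=s["orientation"]
print("yaw tool x deg",np.degrees(np.arctan2(R[1,0],R[0,0])),"tool y",np.degrees(np.arctan2(R[1,1],R[0,1])),"balance yaw",np.degrees(q[2]))
np.save("q.npy",q)
E
```

```text
[ 0.59277757  0.08895042 -0.16094863  0.01345198]
[[0.25, 0.34], [-0.03, 0.13], [-0.53, -0.26], [0.28, 0.15], [0.02, -0.54], [-0.11, -0.01], [0.48, 0.09], [-0.0, 0.01], [-0.36, 0.06]]
left [[0.543  0.1695 0.0615]]
right [[0.5302 0.0905 0.0615]]
right_open [[0.5212 0.0347 0.0615]]
key [[0.5388 0.1433 0.039 ]]
weight [0.63704753 0.07712135]
yaw tool x deg 167.0045251201682 tool y 77.00453450385854 balance yaw -9.221676988765974
```

```bash
cat >> h.py <<'E'
def to(targets):
    "tool-axis shifts (mm) from the current pose to balance-frame points; and the rz making tool y the balance's y"
    from bench import bot
    q=np.load("q.npy"); s=bot.read_state(); R=s["orientation"]
    for t in targets: print(t,(R.T@(B(q,t)[0]-s["position"])*1000).round(1))
    a=np.arctan2(R[1,1],R[0,1]); print("rz",-np.degrees(q[2]+np.pi/2-a),"t",s["t"],"bal pos",B([0,0,-q[2]],s["position"]-[q[0],q[1],0]).round(4),"F",s["ft_force"].round(2), "tilt",R[:,2].round(4))
E
python3 -c "
from h import *
to([(-.062,.103,.23),(-.062,.103,.10),(-.062,.103,.06)])"
```

```text
(-0.062, 0.103, 0.23) [-489.  -255.8    0.9]
(-0.062, 0.103, 0.1) [-489.  -255.6  130.9]
(-0.062, 0.103, 0.06) [-489.  -255.5  170.9]
rz -3.77378850737549 t 0.15 bal pos [[-0.5331  0.3904  0.2306]] F [-0.02 -0.13 -0.16] tilt [-5.0e-04 -1.6e-03 -1.0e+00]
```

>>> move_arm([
  [-50,-26,0,0,0,-1],
  [-100,-52,0,0,0,-2],
  [-150,-78,0,0,0,-3],
  [-200,-104,0,0,0,-3.8],
  [-250,-130,0,0,0,-3.8],
  [-300,-156,0,0,0,-3.8],
  [-350,-183,0,0,0,-3.8],
  [-400,-209,0,0,0,-3.8],
  [-440,-230,10,0,0,-3.8],
  [-470,-246,30,0,0,-3.8],
  [-489,-255.6,60,0,0,-3.8],
  [-489,-255.6,90,0,0,-3.8],
  [-489,-255.6,115,0,0,-3.8],
  [-489,-255.6,130,0,0,-3.8],
  [-489,-255.6,130,0,0,-3.8],
  [-489,-255.6,130,0,0,-3.8],
], jaw=1, force=40)

```text
t: 2.15
position: [0.549, 0.2016, 0.1021]
orientation: [[-0.987, 0.16, 0.002], [0.16, 0.987, 0.0], [-0.001, 0.001, -1.0]]
ft_force: [-0.6, 0.9, 0.9]
gripper_width: 0.0004
```

```bash
python3 -c "
from h import *
to([(-.062,.103,.10),(-.062,.103,.060)])
from bench import bot
f=bot.grab_frame('wrist'); cv2.imwrite('pics/w1.png',f['image'][:,:,::-1])"
```

```text
(-0.062, 0.103, 0.1) [ 0.7 -1.2  2.1]
(-0.062, 0.103, 0.06) [ 0.8 -1.2 42.1]
rz 0.04304116471312737 t 2.15 bal pos [[-0.0613  0.1042  0.1021]] F [-0.63  0.85  0.9 ] tilt [ 1.5e-03  4.0e-04 -1.0e+00]
```

View pics/w1.png

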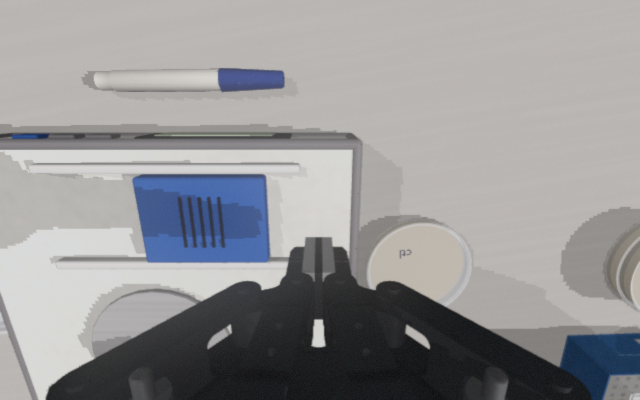

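The wrist picture shows the closed fingertips at about (318,240), left of the shutter. Its top corners are at (135,176), (265,175), (269,262), (146,262), and the balance's front-left corner is at (359,137). I'll check these against the fit.

```bash
python3 -c "
from h import *
from bench import bot
f=bot.grab_frame('wrist'); q=np.load('q.npy'); d=q[3]
P=[(-.11,.13,.055)]+[(-.062+a*.029,.045-d+b*.04,.0675) for a,b in [(-1,-1),(-1,1),(1,1),(1,-1)]]
print(proj(f,B(q,P)).round(1).tolist(),'obs 359,136 / 135,176 265,175 269,262 146,262')
print(proj(f,bot.read_state()['position']))"
```

```text
[[357.1, 146.7], [129.9, 181.0], [261.9, 181.0], [266.7, 266.1], [145.8, 266.1]] obs 359,136 / 135,176 265,175 269,262 146,262
[[315.69893499 252.74701504]]
```

The wrist camera agrees with the fit to 2–3 mm, and the margins are about 10 mm. I'll descend and push.

>>> move_arm([
  [1,-1,15,0,0,0],
  [1,-1,30,0,0,0],
  [1,-1,40,0,0,0],
  [1,-1,42,0,0,0],
  [1,-1,42,0,0,0],
])

```text
t: 2.88
position: [0.5472, 0.2004, 0.059]
orientation: [[-0.987, 0.16, -0.0], [0.16, 0.987, -0.0], [0.0, -0.0, -1.0]]
ft_force: [0.7, 0.1, -0.3]
gripper_width: 0.0001
```

```bash
python3 -c "
from h import *
to([(-.063,.0295,.060)])"
```

```text
(-0.063, 0.0295, 0.06) [  0.1 -73.2  -1. ]
rz 0.023766309685232374 t 2.875 bal pos [[-0.0629  0.1027  0.059 ]] F [ 0.73  0.13 -0.34] tilt [-5.e-04 -1.e-04 -1.e+00]
```

>>> move_arm([
  [0,-6,-1,0,0,0],
  [0,-12,-1,0,0,0],
  [0,-17,-1,0,0,0],
  [0,-22,-1,0,0,0],
  [0,-27,-1,0,0,0],
  [0,-32,-1,0,0,0],
  [0,-37,-1,0,0,0],
  [0,-42,-1,0,0,0],
  [0,-47,-1,0,0,0],
  [0,-52,-1,0,0,0],
  [0,-57,-1,0,0,0],
  [0,-61,-1,0,0,0],
  [0,-64,-1,0,0,0],
  [0,-66,-1,0,0,0],
  [0,-68,-1,0,0,0],
  [0,-69,-1,0,0,0],
  [0,-70,-1,0,0,0],
  [0,-70,-1,0,0,0],
])

```text
t: 5.12
position: [0.5361, 0.1313, 0.0603]
orientation: [[-0.987, 0.16, 0.0], [0.16, 0.987, -0.0], [-0.0, -0.0, -1.0]]
ft_force: [-0.3, 1.0, 1.7]
gripper_width: 0.0001
```

```bash
python3 -c "
from h import *
to([(-.063,.0295,.060)])"
```

```text
(-0.063, 0.0295, 0.06) [ 0.2 -3.2  0.3]
rz 0.030870613046829084 t 5.125 bal pos [[-0.0628  0.0327  0.0603]] F [-0.32  1.    1.74] tilt [ 1.e-04 -1.e-04 -1.e+00]
```

Continue in 1 mm steps until the stop is felt.

>>> move_arm([
  [0,-1,0,0,0,0],
  [0,-2,0,0,0,0],
  [0,-3,0,0,0,0],
  [0,-3,0,0,0,0],
])

```text
t: 5.62
position: [0.5356, 0.1282, 0.0603]
orientation: [[-0.987, 0.16, 0.0], [0.16, 0.987, -0.0], [-0.0, -0.0, -1.0]]
ft_force: [1.2, 1.1, 2.5]
gripper_width: 0.0001
```

>>> move_arm([
  [0,-1,0,0,0,0],
  [0,-2,0,0,0,0],
  [0,-2,0,0,0,0],
])

```text
t: 6.0
position: [0.5352, 0.1263, 0.0603]
orientation: [[-0.987, 0.16, 0.0], [0.16, 0.987, -0.0], [-0.0, -0.0, -1.0]]
ft_force: [0.9, 1.1, 1.7]
gripper_width: 0.0003
```

```bash
python3 -c "
from h import *
from bench import bot
for n in ('wrist','top'):
    f=bot.grab_frame(n)
    if n=='wrist': a=f['image'][100:350,60:460]
    else: a=cv2.resize(f['image'][205:275,265:430],(400,170),interpolation=cv2.INTER_CUBIC); 
    cv2.imwrite(f'pics/{n}2.png',cv2.resize(a[:,:,::-1],None,fx=1.7,fy=1.7))
a,b=[cv2.imread(f'pics/{n}2.png') for n in ('wrist','top')]
cv2.imwrite('pics/m2.png',cv2.resize(np.vstack([a,b]),None,fx=.8,fy=.8))
to([(-.063,.0295,.06)])"
```

```text
(-0.063, 0.0295, 0.06) [0.2 1.9 0.3]
rz 0.030035315213919007 t 6.1 bal pos [[-0.0628  0.0276  0.0603]] F [-0.08  2.22  2.25] tilt [-0.e+00 -2.e-04 -1.e+00]
```

View pics/m2.png

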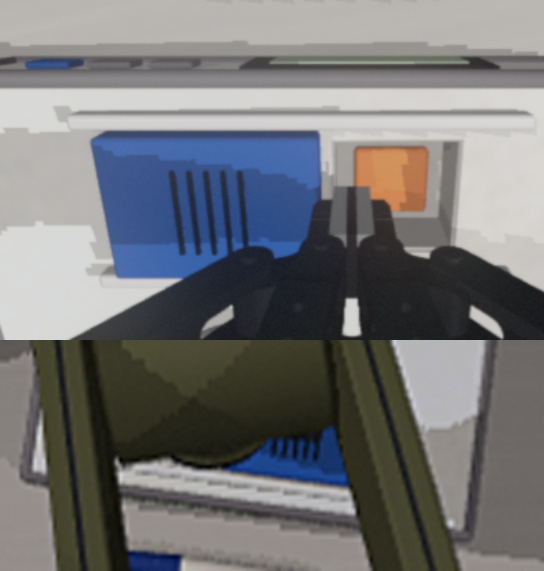

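The picture shows the shutter almost fully open: the gap to the well edge is about 12 px (4–5 mm), against 6 mm at full travel. The orange key is uncovered. Push on to the stop.

>>> move_arm([
  [0,-1,0,0,0,0],
  [0,-2,0,0,0,0],
  [0,-2,0,0,0,0],
])

```text
t: 6.48
position: [0.535, 0.1246, 0.0604]
orientation: [[-0.987, 0.16, 0.0], [0.16, 0.987, 0.001], [-0.0, 0.001, -1.0]]
ft_force: [1.1, 3.7, 2.6]
gripper_width: 0.0003
```

>>> move_arm([
  [0,-1,0,0,0,0],
  [0,-2,0,0,0,0],
  [0,-2,0,0,0,0],
])

```text
t: 6.85
position: [0.535, 0.1242, 0.0604]
orientation: [[-0.987, 0.161, 0.001], [0.161, 0.987, 0.003], [-0.0, 0.003, -1.0]]
ft_force: [1.4, 8.9, 2.3]
gripper_width: 0.0002
```

Stop felt: the force rose to 8.9 N and the tip stalled. I'll move over the key and go down.

>>> move_arm([
  [0,5,0,0,0,0],
  [0,12,-2,0,0,0],
  [0,19,-2,0,0,0],
  [0,21,0,0,0,0],
  [0,21,5,0,0,0],
  [0,21,10,0,0,0],
  [0,21,15,0,0,0],
  [0,21,18,0,0,0],
  [0,21,20,0,0,0],
  [0,21,20,0,0,0],
  [0,21,20,0,0,0],
])

```text
t: 8.22
position: [0.5381, 0.1432, 0.0404]
orientation: [[-0.987, 0.16, 0.0], [0.16, 0.987, 0.0], [-0.0, 0.0, -1.0]]
ft_force: [0.4, 0.5, -0.3]
gripper_width: 0.0003
```

```bash
python3 -c "
from h import *
to([(-.062,.045,.034)])
from bench import bot
f=bot.grab_frame('wrist'); cv2.imwrite('pics/w3.png',cv2.resize(f['image'][120:320,160:460,::-1],None,fx=2,fy=2))"
```

```text
(-0.062, 0.045, 0.034) [-0.7  0.2  6.4]
rz 0.02850514504399559 t 8.225 bal pos [[-0.0627  0.0448  0.0404]] F [ 0.42  0.5  -0.3 ] tilt [ 3.e-04  0.e+00 -1.e+00]
```

View pics/w3.png

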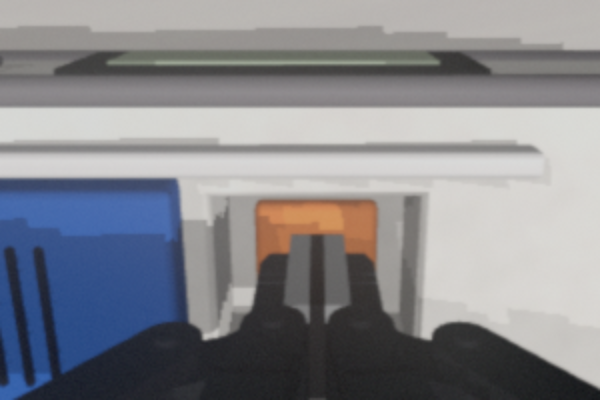

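The fingers are centred over the orange key (x≈316 of 257–376) and inside the well, with the shutter clear of it. Press.

>>> move_arm([
  [0,0,2,0,0,0],
  [0,0,4,0,0,0],
  [0,0,6,0,0,0],
  [0,0,7,0,0,0],
  [0,0,8,0,0,0],
  [0,0,8,0,0,0],
])

```text
t: 9.02
position: [0.5382, 0.1433, 0.0338]
orientation: [[-0.987, 0.16, 0.001], [0.16, 0.987, 0.0], [-0.001, 0.0, -1.0]]
ft_force: [-2.5, -0.5, 13.2]
gripper_width: 0.0001
```

13 N with the tip stalled at z=0.0338 (stop expected at 0.034). I'll push slightly more and hold for about 2 s.

>>> move_arm([
  [0,0,0.5,0,0,0],
  [0,0,1,0,0,0],
  [0,0,1,0,0,0],
  [0,0,1,0,0,0],
  [0,0,1,0,0,0],
  [0,0,1,0,0,0],
  [0,0,1,0,0,0],
  [0,0,1,0,0,0],
  [0,0,1,0,0,0],
  [0,0,1,0,0,0],
  [0,0,1,0,0,0],
  [0,0,1,0,0,0],
  [0,0,1,0,0,0],
  [0,0,1,0,0,0],
  [0,0,1,0,0,0],
  [0,0,1,0,0,0],
])

```text
t: 11.02
position: [0.5383, 0.1433, 0.0336]
orientation: [[-0.987, 0.16, 0.002], [0.16, 0.987, 0.0], [-0.002, 0.001, -1.0]]
ft_force: [-3.7, -1.1, 19.3]
gripper_width: 0.0001
```

>>> move_arm([
  [0,0,-10,0,0,0],
  [0,0,-25,0,0,0],
  [0,0,-45,0,0,0],
  [0,0,-62,0,0,0],
  [0,-15,-65,0,0,0],
  [0,-40,-65,0,0,0],
  [0,-70,-65,0,0,0],
  [0,-100,-65,0,0,0],
  [0,-125,-65,0,0,0],
  [0,-140,-65,0,0,0],
  [0,-146,-65,0,0,0],
  [0,-146,-65,0,0,0],
  [0,-146,-65,0,0,0],
])

```text
t: 12.65
position: [0.5147, -0.0004, 0.0963]
orientation: [[-0.987, 0.159, 0.0], [0.159, 0.987, 0.0], [-0.0, 0.0, -1.0]]
ft_force: [0.0, -0.7, -0.0]
gripper_width: -0.0001
```

```bash
python3 -c "
from h import *
to([(-.063,-.101,.06),(-.063,-.01,.06)])
from bench import bot
f=bot.grab_frame('wrist'); cv2.imwrite('pics/w4.png',f['image'][:,:,::-1])"
```

```text
(-0.063, -0.101, 0.06) [ 0.3 -0.3 36.3]
(-0.063, -0.01, 0.06) [ 0.2 90.7 36.3]
rz 0.0575596940247412 t 12.65 bal pos [[-0.0627 -0.1007  0.0963]] F [ 0.02 -0.7  -0.01] tilt [ 1.e-04  2.e-04 -1.e+00]
```

View pics/w4.png

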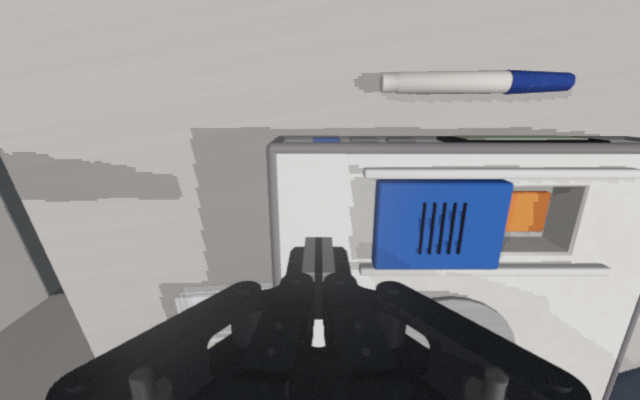

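The shutter is fully open with its right end at x≈373, the fingertips are at x≈303–335 and clear of it, and the weight's area is untouched. I'll descend and push it shut.

>>> move_arm([
  [0,0,15,0,0,0],
  [0,0,28,0,0,0],
  [0,0,35,0,0,0],
  [0,0,36,0,0,0],
  [0,6,36,0,0,0],
  [0,12,36,0,0,0],
  [0,18,36,0,0,0],
  [0,23,36,0,0,0],
  [0,28,36,0,0,0],
  [0,33,36,0,0,0],
  [0,38,36,0,0,0],
  [0,43,36,0,0,0],
  [0,48,36,0,0,0],
  [0,53,36,0,0,0],
  [0,58,36,0,0,0],
  [0,63,36,0,0,0],
  [0,68,36,0,0,0],
  [0,73,36,0,0,0],
  [0,77,36,0,0,0],
  [0,80,36,0,0,0],
])

```text
t: 15.2
position: [0.5275, 0.0783, 0.0603]
orientation: [[-0.987, 0.16, 0.0], [0.16, 0.987, 0.0], [-0.0, 0.0, -1.0]]
ft_force: [0.4, -1.4, 2.4]
gripper_width: -0.0001
```

>>> move_arm([
  [0,2,0,0,0,0],
  [0,4,0,0,0,0],
  [0,6,0,0,0,0],
  [0,8,0,0,0,0],
  [0,10,0,0,0,0],
  [0,11,0,0,0,0],
  [0,12,0,0,0,0],
  [0,13,0,0,0,0],
  [0,13,0,0,0,0],
])

```text
t: 16.32
position: [0.5295, 0.091, 0.0603]
orientation: [[-0.987, 0.16, 0.0], [0.16, 0.987, 0.0], [-0.0, 0.0, -1.0]]
ft_force: [1.6, -2.2, 1.6]
gripper_width: -0.0006
```

>>> move_arm([
  [0,1,0,0,0,0],
  [0,2,0,0,0,0],
  [0,2,0,0,0,0],
])

```text
t: 16.7
position: [0.5297, 0.0923, 0.0603]
orientation: [[-0.987, 0.159, -0.0], [0.159, 0.987, -0.001], [-0.0, -0.001, -1.0]]
ft_force: [-0.0, -5.7, 3.1]
gripper_width: -0.0
```

>>> move_arm([
  [0,1,0,0,0,0],
  [0,2,0,0,0,0],
  [0,2,0,0,0,0],
])

```text
t: 17.08
position: [0.5297, 0.0926, 0.0603]
orientation: [[-0.987, 0.158, -0.001], [0.158, 0.987, -0.004], [0.0, -0.004, -1.0]]
ft_force: [0.8, -11.2, 3.6]
gripper_width: 0.0
```

Shut against its stop: 11 N and stalled. I'll back off and retreat up and toward the start so the top view is clear.

>>> move_arm([
  [0,-6,0,0,0,0],
  [0,-15,0,0,0,0],
  [0,-20,-10,0,0,0],
  [0,-20,-40,0,0,0],
  [0,-20,-80,0,0,0],
  [0,-20,-130,0,0,0],
  [0,-20,-170,0,0,0],
  [20,20,-175,0,0,0],
  [40,70,-175,0,0,0],
  [70,120,-175,0,0,0],
  [100,170,-175,0,0,0],
  [130,220,-175,0,0,0],
  [170,260,-175,0,0,0],
  [210,290,-175,0,0,0],
  [250,320,-175,0,0,0],
  [290,340,-175,0,0,0],
  [290,340,-175,0,0,0],
  [290,340,-175,0,0,0],
])

```text
t: 19.32
position: [0.2982, 0.4765, 0.2356]
orientation: [[-0.987, 0.159, 0.0], [0.159, 0.987, -0.0], [-0.001, -0.0, -1.0]]
ft_force: [-0.3, 0.3, 0.4]
gripper_width: -0.0001
```

```bash
python3 -c "
from h import *
from bench import bot
f=bot.grab_frame('top'); o=cv2.imread('pics/top0.png'); n=f['image'][:,:,::-1]
cv2.imwrite('pics/m5.png',cv2.resize(np.hstack([o[130:290,220:470],n[130:290,220:470]]),None,fx=1.6,fy=3.2,interpolation=cv2.INTER_CUBIC) if 0 else cv2.resize(np.vstack([o[130:290,220:470],n[130:290,220:470]]),None,fx=1.85,fy=1.85,interpolation=cv2.INTER_CUBIC))
q=np.load('q.npy')
print(proj(f,B(q,[(-.062+a*.029,.045+b*.04,.0675) for a,b in [(1,1),(1,-1),(-1,-1),(-1,1)]])).round(1).tolist())
m=((n[:,:,0].astype(int)-n[:,:,2])>60)&(np.indices(n.shape[:2])[0]>205)&(np.indices(n.shape[:2])[0]<252)&(np.indices(n.shape[:2])[1]>280)&(np.indices(n.shape[:2])[1]<400)
print(cv2.boxPoints(cv2.minAreaRect(np.argwhere(m)[:,::-1].astype(np.float32))))
s=bot.read_state();print(s['t'],s['position'],s['ft_force'])"
```

```text
[[300.5, 208.7], [342.3, 214.3], [338.3, 244.7], [296.2, 239.0]]
[[296.22272 238.82973]
 [300.1878  209.09172]
 [341.32318 214.57643]
 [337.3581  244.31444]]
19.375 [0.29865021 0.47626258 0.23558934] [-0.52667342  0.34828698 -0.49220294]
```

View pics/m5.png

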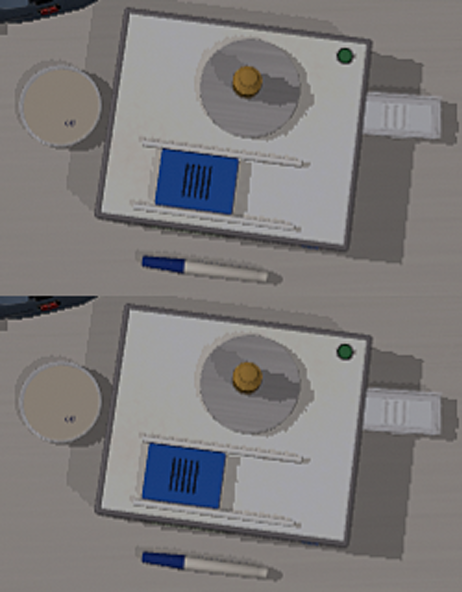

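The shutter's corners match the fully shut prediction within 1 px. The weight, dish, box and pen sit at the same pixels as before.

```bash
python3 -c "
from bench import bot
print(bot.job_done())"
```

```text
the job is handed in; nothing more can be done
None
```

The calibration sequence was done in the order asked, and I handed the job in at about 19.4 s.

- **Shutter open:** I pushed it with the closed fingertips until it stalled against its stop at about 9 N. It had looked 1–2 mm short in an earlier picture, so I pushed on until the force rose.
- **Key:** I pressed it until the tip stalled at z ≈ 0.0337 m, where the stop was expected at 0.034. I held it there for about 2 s at 13–19 N, then lifted off.
- **Shutter shut:** I pushed it back until it stalled at about 11 N, then moved the arm clear.

**Last checks:** In the final top view the shutter's corners are within 1 px (about 2 mm) of the fully shut position. The weight, dish, slide box and pen look unmoved compared with the first picture, and the arm was touching nothing.

**Disagreement:** The wrist camera differed from the top-camera fit by about 2–3 mm at the shutter, and by more (about 10 px) at the balance's front-left corner. I went with the top-camera fit, since the well left about 10 mm of clearance. I had no direct reading of the key or shutter travel, so "fully" rests on the stalls, forces and pictures.

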